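# Clear the rock-trimming plate into its catch tray

## Task

Clear the trimming plate for the next rock sample: release the clamp lever of the catch tray, slide the tray along its rail until its white pointer line meets the single white mark, lock it, and with the scraper block held in the gripper wipe every rock offcut off the plate's open front edge into the tray. Then release the tray, slide it back until its pointer stands midway in the double white mark for unloading, lock it again, and leave the scraper standing upright on its cork mat. Do not touch offcuts on the plate with the gripper itself, and leave the glass dish, the bottle and the stone billet where they are.

Things in the scene. Friction and masses are not known exactly. Their poses are not given: they have to be found in the camera images.
- station: Fixed white rock-trimming station. Origin on the bench under the middle of its plate's open front edge; +x runs back over the plate (away from the robot), +y left along the rail. Steel plate x 0 to 160, y -95 to 95 mm, top at z 75 mm, with lips 6 mm thick and 9 mm high on the left and right only; front and back are open. In front a rail bed, x -200 to -2, y -360 to 200, 8 mm thick.
- plate (a point): Centre of the top face of the steel plate (80 mm behind its open front edge, 75 mm above the bench), axes as the station's.
- mark (a point): The wiping mark: the single white line (6 mm wide, 58 mm long) across the 66 mm wide black strip along the robot side of the rail bed, near its left end; 10 mm above the bench. Axes as the station's.
- unload_mark (a point): The unloading mark: a pair of white lines 14 mm apart across the same black strip, 150 mm to the right of the single mark; this point is midway between the two lines. Axes as the station's.
- pointer (a point): Robot-side end of the white line on the grey pointer tongue that sticks out towards the robot from the tray's left foot. The tray is at the mark when pointer and mark agree along the station's y (they stay about 10 mm apart in x).
- tray (a joint): Travel of the tray carriage along the rail, m: 0 = right end, about 0.16 = at the wiping mark (tray centred before the plate's open edge), about 0.01 = at the unloading mark, 0.175 = left stop. Moves in the station's +y as it grows. Stiff: about 10 N.
- tray_floor (a point): Centre of the inner floor of the steel catch tray on the rail, 14 mm above the bench; axes as the station's. Tray outside 100 mm (x) by 200 mm (y), walls 4 mm thick, rim 51 mm above this point, so 10 mm lower than the plate. Its back wall passes 7 mm in front of the plate's front edge.
- tray_knob (a point): Upright knob for pushing the tray along, on the foot at the tray's left (+y) end, 35 mm outside its wall: 20 mm diameter black cap on a 16 mm steel post; this point is on its axis 68 mm above the bench, its top is at 79 mm, the foot under it at 22 mm.
- clamp (a joint): Clamp lever of the tray, rad: 0 = locked, lever pointing in the station's -y (to the right, along the rail); 1.57 = fully released, lever pointing in the station's -x (to the robot). Turns clockwise from above as it grows; stays where it is left.
- clamp_pivot (a point): Axis of the clamp lever, on the foot at the tray's right (-y) end, at the height of the tip's grip.
- clamp_tip (a point): Upright knob at the lever's end, 60 mm from the pivot: 20 mm diameter black cap on a 16 mm post; this point is on its axis 72 mm above the bench, its top at 88 mm, the lever arm under it at 28 to 37 mm.
- scraper: Loose scraper block, 0.3 kg, upright on the mat: grey blade block 100 mm long (its y), 44 mm thick (its x), 30 mm high with a steel edge at the bottom; on it a wooden grip 60 mm long (y) and 24 mm thick (x), from 30 to 80 mm high, to be gripped across its 24 mm. Origin at the centre of its underside.
- mat: Fixed cork rest mat 120 mm (x) by 160 mm (y), 3 mm thick; origin at the centre of its underside.
- dish: Bystander: flat glass dish, 96 mm across, 16 mm high.
- bottle: Bystander: small amber bottle, 48 mm across, 100 mm high.
- billet: Bystander: sawn pale stone billet 45 x 90 x 30 mm.
- chip1: Loose grey rock offcut, a faceted lump 34 to 42 mm across and 18 to 24 mm high, 0.05 kg, on the plate at the start; origin at the centre of its underside as it first lies. May be absent (None from the start).
- chip2: Loose grey rock offcut, a faceted lump 34 to 42 mm across and 18 to 24 mm high, 0.05 kg, on the plate at the start; origin at the centre of its underside as it first lies. May be absent (None from the start).
- chip3: Loose grey rock offcut, a faceted lump 34 to 42 mm across and 18 to 24 mm high, 0.05 kg, on the plate at the start; origin at the centre of its underside as it first lies. May be absent (None from the start).
- chip4: Loose grey rock offcut, a faceted lump 34 to 42 mm across and 18 to 24 mm high, 0.05 kg, on the plate at the start; origin at the centre of its underside as it first lies. May be absent (None from the start).
- chip5: Loose grey rock offcut, a faceted lump 34 to 42 mm across and 18 to 24 mm high, 0.05 kg, on the plate at the start; origin at the centre of its underside as it first lies. May be absent (None from the start).
- chip6: Loose grey rock offcut, a faceted lump 34 to 42 mm across and 18 to 24 mm high, 0.05 kg, on the plate at the start; origin at the centre of its underside as it first lies. May be absent (None from the start).

How it is judged:
By the outcome, as a careful person would: the job done as asked, in the order asked, and still so for the second after the job is handed in, with the robot touching nothing.
Of chip1, chip2, chip3, chip4, chip5, chip6 only 3 to 6 are there at a start; the rules pass over those that are not, and their reading is None.
At some moment in a run one of scraper, chip1, chip2, chip3, chip4, chip5, chip6 may be knocked a few centimetres aside while the robot is not near it.
Once in a run the grip may slacken for a moment while it holds something.
It also fails if it takes over 210 s, if anything falls off the work surface, if the arm or the gripper's body presses on something with over 40 N, if the wrist force passes 120 N, or if a joint passes its speed limit or range.

## Robot

A 7-joint arm with a two-finger parallel gripper is mounted at the origin on the work surface. World frame = base frame: x ahead of the robot, y to its left, z up, the work surface at z = 0. Lengths are in m, angles in rad, forces in N, time in s.
With the tool pointing down it reaches from about 0.425 to 1.025 m from the base axis. Payload 9.4 kg.
Tool frame: the origin (TCP) lies between the finger pads; the fingertips stand 14 mm ahead of it and the grasp point (between the pads) lies 5 mm behind it (tip_extent is the z of the fingertips in the tool frame, in m); z points along the fingers, y is the line along which they close (so a half turn about z gives the same grasp; the last joint's range is limited). The gripper opens to 93 mm and grips with 3 to 60 N. Pads are 15 mm wide; open, the fingers measure 128 mm over their backs; the gripper's body (75 mm by 188 mm) begins 65 mm behind the grasp point.
Start: joints at [-1.205, 0.599, -0.003, 1.599, 0.002, 0.943, -0.08], TCP at [0.311, 0.655, 0.233] pointing down, gripper open.
Joint ranges: [-2.57, 2.57], [-0.35, 1.97], [-1.29, 1.29], [0.11, 2.56], [-1.05, 4.19], [0.11, 1.86], [-2.63, 2.63]. Speed limits (rad/s): [2.22, 2.22, 3.01, 3.01, 3.14, 3.14, 3.14].

## Interface

Orientations are given as a rotation vector (axis times angle).
In Python, from station import * gives the robot as it stands. Calls block until the motion is done:
- move_ptp(position, orientation): joint-space move of the TCP to a pose.
- move_l(position, velocity=0.15, attitude=None, contact_N=None): straight line of the TCP; attitude=None keeps the orientation; velocity is the mean speed in m/s. With contact_N (N) it stops when the force on the tool has changed by that much, and returns True; else False.
- movej(angles): joint-space move.
- grip(opening, squeeze=None): opening from 0.0 (shut) to 1.0 (fully open); squeeze is the grip in N (None keeps the last); returns when the fingers have stopped.
- wait(seconds).
- ik(position, orientation): joint angles nearest the present ones, or None.
- get_obs(): the state.
- grab_frame(name): name is "side" or "top" or "wrist"; returns a dict with "img" (480x640x3 uint8, blue, green, red), "range_z" (480x640 float32, m along the optical axis (not along the pixel's ray), 0 where there is no reading), "fov_y" (degrees; the focal length in pixels is half the picture's height over the tangent of half this angle, whatever the lens; pixels are square), "cx", "cy" (the principal point, pixels), "D" ([k1, k2, p1, p2, k3] as OpenCV has them; the pictures are not rectified), "pose" (4x4, takes a point from camera to world coordinates). Camera axes: x right, y down, z forward; pixel columns grow to the right and rows downward; lengths in m; the calibration is good to about 2 mm. A picture is of the moment at which its call begins.
A pose or a line that the arm cannot do raises MotionError and nothing moves.
- job_done(): hands the job in; it is judged then, once.
The state is a dict: "time": time; "joints": joint angles; "joint_velocities": joint speeds; "effort": joint torques, N m; "tcp_pos": TCP position; "tool_rot": TCP orientation; "contact_force": force on the tool from outside, world axes, zero at the start; "wrist_torque": the same for the moment, N m; "opening": opening from 0.0 (shut) to 1.0 (fully open); "gripper_force": force on a finger pad.
Only numpy, scipy, OpenCV 4.12 (cv2) and the standard library are available. Lean on these libraries where they do the work, as an engineer would, in place of code of your own. Each camera call takes 0.05 s, during which the arm holds its last target. There are 200 camera calls.

## Working session

There is one attempt and no reset: what is moved stays moved. The work goes in short steps, each a Python script; the robot and the scene stay as the last script left them, time stands still between calls to the robot, and variables do not carry over. Pictures are saved under pics/ and viewed, at most 15 in all, crops included, and the job is handed in when it is done.

```bash
ls; mkdir -p pics; cat > h.py <<'E'
from station import *
import numpy as np, cv2
from scipy.spatial.transform import Rotation as R
def K(f):
    h=f["img"].shape[0]; fl=h/2/np.tan(np.radians(f["fov_y"])/2)
    return np.array([[fl,0,f["cx"]],[0,fl,f["cy"]],[0,0,1]])
def ray(f,uv):
    p=cv2.undistortPoints(np.array(uv,float).reshape(-1,1,2),K(f),np.array(f["D"],float)).reshape(-1,2)
    T=np.array(f["pose"]); d=np.c_[p,np.ones(len(p))]@T[:3,:3].T
    return T[:3,3],d
def onplane(f,uv,z):
    o,d=ray(f,uv); return o+d*((z-o[2])/d[:,2])[:,None]
def bydepth(f,uv):
    o,d=ray(f,uv); uv=np.array(uv,int).reshape(-1,2); return o+d*f["range_z"][uv[:,1],uv[:,0]][:,None]
def cloud(f):
    v,u=np.mgrid[0:480,0:640]; uv=np.c_[u.ravel(),v.ravel()]
    return bydepth(f,uv).reshape(480,640,3)
def proj(f,P):
    T=np.linalg.inv(np.array(f["pose"])); 
    return cv2.projectPoints(np.array(P,float).reshape(-1,1,3),cv2.Rodrigues(T[:3,:3])[0],T[:3,3],K(f),np.array(f["D"],float))[0].reshape(-1,2)
E
python3 - <<'E'
from h import *
import pickle
F={}
for n in("side","top","wrist"):
    f=grab_frame(n);F[n]=f;cv2.imwrite(f"pics/{n}0.png",f["img"]);print(n,f["fov_y"],f["cx"],f["cy"],f["D"],np.round(f["pose"],3).tolist())
pickle.dump(F,open("f0.pkl","wb"))
o=get_obs();print(o)
E
```

```text
pics
side 47.720049746192664 325.48771858737393 244.9428898552717 [-0.05470798  0.          0.          0.          0.        ] [[0.92, -0.294, 0.259, 0.282], [-0.392, -0.699, 0.598, -0.631], [0.005, -0.652, -0.758, 0.846], [0.0, 0.0, 0.0, 1.0]]
top 56.80887585159735 322.62237807310316 239.72662422284512 [-0.09979921  0.          0.          0.          0.        ] [[0.001, -0.996, 0.094, 0.419], [-1.0, -0.002, -0.005, 0.011], [0.006, -0.094, -0.996, 1.01], [0.0, 0.0, 0.0, 1.0]]
wrist 68.84391017313325 321.36983803217873 239.30128838417622 [-0.03094625  0.          0.          0.          0.        ] [[0.429, 0.863, 0.268, 0.236], [0.903, -0.409, -0.129, 0.691], [-0.001, 0.298, -0.955, 0.384], [0.0, 0.0, 0.0, 1.0]]
{'time': 0.15, 'joints': array([-1.20465809,  0.59994396, -0.00251372,  1.59993038,  0.00183092,
        0.94289445, -0.0797824 ]), 'joint_velocities': array([-1.02397287e-03, -2.40909512e-03, -6.26013392e-04, -1.55515324e-03,
       -8.03468167e-05,  9.88453248e-04, -7.07536973e-04]), 'effort': array([ 2.92832810e-03, -7.65582132e+01,  1.49916451e+00, -2.52565116e+01,
       -5.22754120e-02,  1.48001761e-02,  9.17931766e-05]), 'tcp_pos': array([0.31055043, 0.65474358, 0.23196252]), 'tool_rot': array([-6.89808847e-01, -3.06481720e+00,  1.83905021e-03]), 'contact_force': array([-0.96773753, -0.18529926,  0.16883599]), 'wrist_torque': array([-0.04236005,  0.02669747, -0.00212446]), 'gripper_force': 0.0, 'opening': 1.001346234349918}
```

View pics/top0.png

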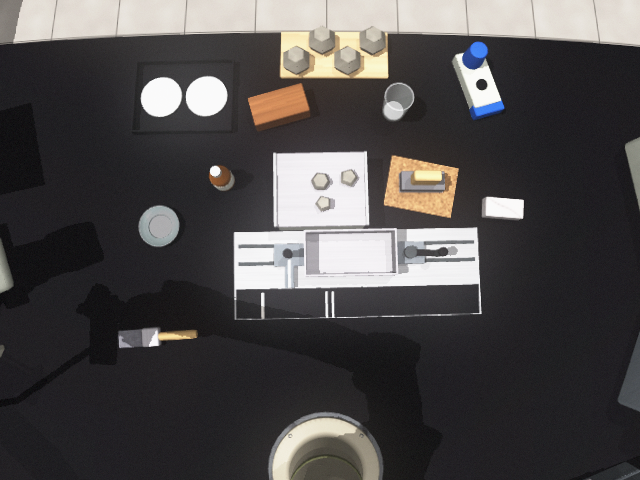

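View pics/side0.png

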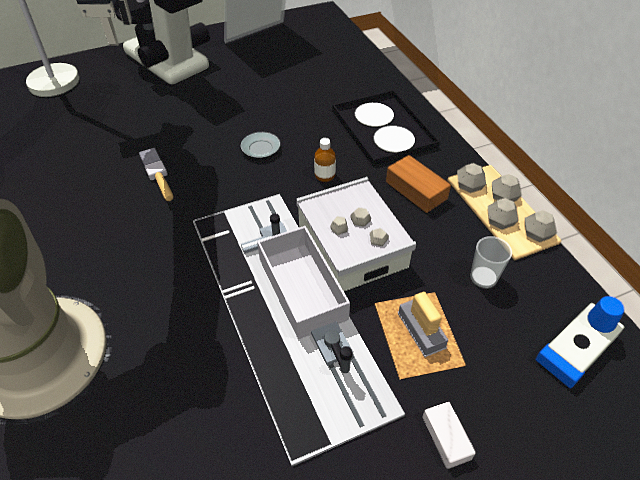

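The top view shows the bed (cols 235–480, rows 228–319), with the single mark at (263,305), the double mark at (329,303) and the pointer tongue at (289,287). The knob is at (288,254) and the clamp tip at (450,251). There are three chips near (320,181), (349,177) and (323,203), and the scraper is at (425,180). The side view agrees.

```bash
cat > m.py <<'E'
from h import *
import pickle
F=pickle.load(open("f0.pkl","rb")); t=F["top"]; s=F["side"]
g=cv2.cvtColor(t["img"],cv2.COLOR_BGR2GRAY)
def fit(p): 
    v=cv2.fitLine(np.array(p,np.float32),cv2.DIST_HUBER,0,.01,.01).ravel(); return v
def edge(seq):  # subpixel first crossing of 100
    i=np.argmax(seq>100); a,b=float(seq[i-1]),float(seq[i]); return i-1+(100-a)/(b-a)
fr=[(c,330-edge(g[330:290:-1,c])) for c in range(245,472)]
lf=[(225+edge(g[r,225:260]),r) for r in range(240,312)]
rt=[(492-edge(g[r,492:460:-1]),r) for r in range(236,308)]
P=[]
for p in (fr,lf,rt):
    v=fit(p); W=onplane(t,np.array(p),.008); w=fit(W[:,:2]); P.append(w); print("res",np.std(np.cross(w[:2],W[:,:2]-w[2:])))
fx=P[0]; ax=fx[:2]*np.sign(fx[1]); yaw=np.arctan2(-ax[0],ax[1])
print("yaw",yaw,[np.degrees(np.arctan2(w[1],w[0])) for w in P])
Rz=np.array([[np.cos(yaw),-np.sin(yaw)],[np.sin(yaw),np.cos(yaw)]])
loc=[w[2:]@Rz for w in P]; print("bed length",loc[1][1]-loc[2][1])
ori=np.array([loc[0][0]+.2,(loc[1][1]-.2+loc[2][1]+.36)/2]); O=Rz@ori
print("O",O)
np.savez("st.npz",O=O,yaw=yaw,Rz=Rz)
for n,f in F.items():
    if n=="wrist":continue
    C=cloud(f); hsv=cv2.cvtColor(f["img"],cv2.COLOR_BGR2HSV); L=C.copy(); L[...,:2]=(C[...,:2]-O)@Rz
    inpl=(abs(L[...,1])<.085)&(L[...,0]>.01)&(L[...,0]<.15)&(L[...,2]>.05)&(L[...,2]<.12)
    print(n,"plate z",np.median(L[...,2][inpl]))
    m=(inpl&(L[...,2]>np.median(L[...,2][inpl])+.007)).astype(np.uint8)
    k,lab,st,ce=cv2.connectedComponentsWithStats(m)
    for i in range(1,k):
        if st[i,4]>15: q=L[lab==i]; print(" chip",st[i,4],ce[i],"st",(q.min(0)+q.max(0))/2,"top",q[:,2].max(),"size",np.ptp(q,axis=0)[:2])
    y=((hsv[...,0]>15)&(hsv[...,0]<30)&(hsv[...,1]>70)&(hsv[...,2]>120)&(C[...,2]>.07)&(C[...,2]<.095)&(C[...,0]>.4)&(C[...,0]<.75)).astype(np.uint8)
    q=C[y>0]; print(n,"grip n",len(q),"z",np.median(q[:,2])); r=cv2.minAreaRect((q[:,:2]*1000).astype(np.float32)); print(r)
    # black caps
    b=((hsv[...,2]<70)&(L[...,2]>.06)&(L[...,2]<.1)&(L[...,0]<0)&(L[...,0]>-.13)&(abs(L[...,1]+.08)<.3)).astype(np.uint8)
    k,lab,st,ce=cv2.connectedComponentsWithStats(b)
    for i in range(1,k):
        if st[i,4]>8: q=L[lab==i]; print(" cap",st[i,4],ce[i],"st",q.mean(0),"zmax",q[:,2].max())
    co=((hsv[...,0]>5)&(hsv[...,0]<20)&(hsv[...,1]>110)&(abs(C[...,2])<.015)&(C[...,0]>.45)&(C[...,0]<.75)&(C[...,1]<-.08)&(C[...,1]>-.35)).astype(np.uint8)
    k,lab,st,ce=cv2.connectedComponentsWithStats(co); q=C[lab==1+np.argmax(st[1:,4])]; print(n,"mat",len(q),cv2.minAreaRect((q[:,:2]*1000).astype(np.float32)),np.median(q[:,2]))
# marks, pointer on top
b=[onplane(t,[u,305],.010)[0] for u in (263,326.5,333)]; 
for w in b: print("mark st",(w[:2]-O)@Rz)
E
python3 m.py; python3 - <<'E'
import cv2
a=cv2.imread("pics/top0.png")[225:325,225:485]
cv2.imwrite("pics/c1.png",cv2.resize(a,None,fx=3,fy=3,interpolation=cv2.INTER_CUBIC))
E
```

```text
res 0.014785993870244523
res 0.0004311385611918774
res 0.0003410671323882707
yaw 0.04102071 [np.float32(-87.64968), np.float32(1.6328821), np.float32(1.1148647)]
bed length 0.559911
O [0.5338866  0.01110211]
side plate z 0.07529685651107526
 chip 253 [360.41897233 215.35968379] st [ 0.09909079 -0.0057194   0.09032159] top 0.09833159126740076 size [0.03469031 0.03798405]
 chip 212 [339.00943396 223.68396226] st [ 0.0522297  -0.00983732  0.09262831] top 0.10291518521774179 size [0.03367603 0.02933125]
 chip 226 [378.22123894 235.34513274] st [ 0.10553812 -0.06515255  0.08920371] top 0.0960720084119494 size [0.03447828 0.03384318]
side grip n 554 z 0.08175453316393921
((649.1360473632812, -4.718597412109375), (24.40709686279297, 495.4735107421875), 0.1436053216457367)
 cap 94 [274.4893617  218.95744681] st [-0.05062672  0.0687959   0.07427892] zmax 0.08315009198030554
 cap 168 [345.54761905 354.39880952] st [-0.06158675 -0.2603882   0.08185391] zmax 0.09095873021732348
side mat 3132 ((643.2307739257812, -222.27044677734375), (164.75180053710938, 123.0091323852539), 79.27723693847656) 0.
[... 496 characters left out ...]
8515625, -219.9234161376953), (24.359806060791016, 58.40120315551758), 1.1087195873260498)
 cap 55 [442.27272727 251.65454545] st [-0.06233812 -0.25488621  0.08452421] zmax 0.0909980297348969
top mat 1618 ((641.7128295898438, -223.9770965576172), (161.99789428710938, 120.84439849853516), 78.93173217773438) 0.001513851044918968
mark st [-0.16172083  0.13456213]
mark st [-0.16711914 -0.00749138]
mark st [-0.16770511 -0.02202032]m.py:14: DeprecationWarning: Arrays of 2-dimensional vectors are deprecated. Use arrays of 3-dimensional vectors instead. (deprecated in NumPy 2.0)
  v=fit(p); W=onplane(t,np.array(p),.008); w=fit(W[:,:2]); P.append(w); print("res",np.std(np.cross(w[:2],W[:,:2]-w[2:])))
```

View pics/c1.png

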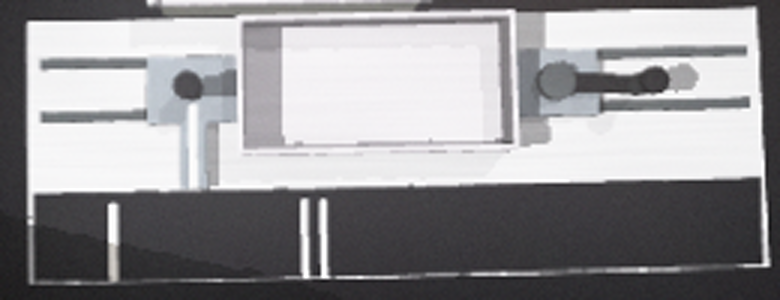

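The crop shows the lever locked (tip at crop (655,78), pivot at (557,80)), the knob at (187,86) and the pointer end at (193,190). The single mark is at 113 and the double marks at 305 and 323. The front-edge fit was spoiled by the shadow, so I'll refit it robustly and take wrist views from above.

```bash
cat >> h.py <<'E'
def setst(O,yaw):
    np.savez("st.npz",O=O,yaw=yaw)
try:
    _s=np.load("st.npz"); O=_s["O"]; yaw=float(_s["yaw"]); Rz=np.array([[np.cos(yaw),-np.sin(yaw)],[np.sin(yaw),np.cos(yaw)]])
except Exception: pass
def W(x,y,z): return np.r_[Rz@np.array([x,y])+O,z]
def S(P): P=np.atleast_2d(P).copy(); P[:,:2]=(P[:,:2]-O)@Rz; return P
def ori(a,flip=0):  # tool down, finger axis y along world direction a (rad from x)
    y=np.array([np.cos(a),np.sin(a),0])*(-1 if flip else 1); z=np.array([0,0,-1.]); x=np.cross(y,z)
    return R.from_matrix(np.c_[x,y,z]).as_rotvec()
E
python3 - <<'E'
import re
s=open("m.py").read()
s=s.replace("from h import *","from h import *").replace("330-edge(g[330:290:-1,c])","330-edge(g[330:290:-1,c].astype(float)+55)")
s=s.replace("range(245,472)]","range(245,472)]\nfr=np.array(fr); pf=np.polyfit(fr[:,0],fr[:,1],1)\nfor _ in range(8):\n    r_=fr[:,1]-np.polyval(pf,fr[:,0]); pf=np.polyfit(*fr[abs(r_-np.median(r_))<max(1,np.std(r_))].T,1)\nfr=fr[abs(fr[:,1]-np.polyval(pf,fr[:,0]))<1]; print(len(fr))")
s=s.replace('print(" cap"','q=q[q[:,2]>q[:,2].max()-.012];print(" cap"')
open("m.py","w").write(s)
E
python3 -W ignore m.py; python3 - <<'E'
from h import *
print("tool y axis",R.from_rotvec(get_obs()["tool_rot"]).as_matrix().round(2).tolist())
for fl in (0,1):
    for p in (W(-.06,-.25,.4),W(-.06,.06,.4),W(-.06,.06,.08),W(.155,.01,.15),W(-.12,-.06,.07),W(-.12,-.34,.08),W(.12,-.23,.07)):
        q=ik(p,ori(yaw,fl)); print(fl,None if q is None else np.round(q,2))
E
```

```text
98
res 0.0015245260258000704
res 0.0004311385611918774
res 0.0003410671323882707
yaw -0.017354444 [np.float32(89.00566), np.float32(1.6328821), np.float32(1.1148647)]
bed length 0.56111217
O [0.53155136 0.00612336]
side plate z 0.07523970452414186
 chip 253 [360.41897233 215.35968379] st [0.10140527 0.00516442 0.09032159] top 0.09833159126740076 size [0.03417275 0.03829504]
 chip 212 [339.00943396 223.68396226] st [ 0.05456315 -0.00153743  0.09262831] top 0.10291518521774179 size [0.03367243 0.0287577 ]
 chip 226 [378.22123894 235.34513274] st [ 0.11160747 -0.05401752  0.08920371] top 0.0960720084119494 size [0.03437745 0.03335007]
side grip n 554 z 0.08175453316393921
((649.1360473632812, -4.718597412109375), (24.40709686279297, 495.4735107421875), 0.1436053216457367)
 cap 94 [274.4893617  218.95744681] st [-0.05205138  0.07147868  0.07698452] zmax 0.08315009198030554
 cap 168 [345.54761905 354.39880952] st [-0.04358714 -0.25754529  0.08649539] zmax 0.09095873021732348
side mat 3132 ((643.2307739257812, -222.27044677734375), (164.75180053710938, 123.0091323852539), 79.27723693847656
[... 940 characters left out ...]
0.9, 0.43, -0.0], [0.43, 0.9, -0.0], [-0.0, -0.0, -1.0]]
0 [-0.3   0.25  0.86  1.86 -0.21  1.13  0.62]
0 [-0.69  0.12  0.49  1.94 -0.06  1.1  -0.19]
0 [-0.37  0.57  0.15  2.29 -0.29  0.29  0.02]
0 [-0.29  0.66  0.31  1.78 -0.28  0.75  0.14]
0 [-0.04  0.56  0.05  2.43 -0.16  0.15  0.13]
0 [ 0.64  0.6  -0.1   2.18  0.15  0.37  0.41]
0 [ 0.14  0.75  0.19  1.82 -0.22  0.6   0.44]
1 [-0.46  0.32  1.13  1.87 -0.32  1.15 -2.37]
1 [ 0.63  0.26 -1.1   1.87  0.25  1.16  2.57]
1 [ 0.04  0.6  -0.43  2.27  0.65  0.4   2.2 ]
1 [ 0.22  0.69 -0.52  1.74  0.44  0.83  2.62]
1 [ 0.35  0.59 -0.51  2.41  0.96  0.34  2.11]
1 [ 0.11  0.73  0.73  2.21 -0.97  0.56 -1.58]
1 [-0.26  0.95  0.92  1.84 -0.99  0.89 -2.  ]
```

```bash
python3 - <<'E'
from h import *
import h,pickle
F=pickle.load(open("f0.pkl","rb")); t=F["top"]
A,B=onplane(t,[[235,319],[481,313.3]],.008); yw=0.024
d=A-B; print("corner yaw",np.arctan2(-d[0],d[1]),np.hypot(d[0],d[1]))
Rz=np.array([[np.cos(yw),-np.sin(yw)],[np.sin(yw),np.cos(yw)]])
O=((A[:2]-Rz@[-.2,.2])+(B[:2]-Rz@[-.2,-.36]))/2; print("O",O); setst(O,yw)
h.O=O;h.Rz=Rz;h.yaw=yw
G={}
for i,p in enumerate([(-.1,.05),(-.08,-.24)]):
    move_ptp(W(*p,.40),ori(yw)); f=grab_frame("wrist"); G[i]=f; cv2.imwrite(f"pics/w{i}.png",f["img"]); print(np.round(np.array(f["pose"])[:3,3]-get_obs()["tcp_pos"],3))
G["top"]=grab_frame("top");pickle.dump(G,open("f1.pkl","wb"))
cv2.imwrite("pics/w01.png",np.hstack([cv2.resize(G[i]["img"],(400,300)) for i in (0,1)]))
print(get_obs()["time"])
E
```

```text
corner yaw 0.021165198430750678 0.556549355518415
O [0.53894491 0.00847557]
[-0.001  0.084  0.152]
[-0.001  0.084  0.152]
3.6833
```

View pics/w0.png

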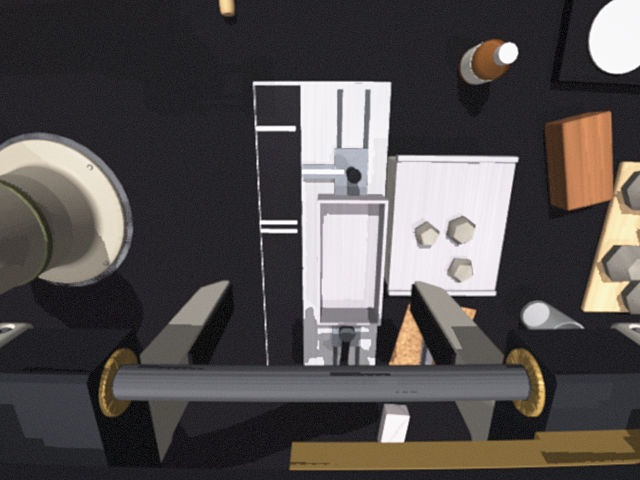

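View pics/w1.png

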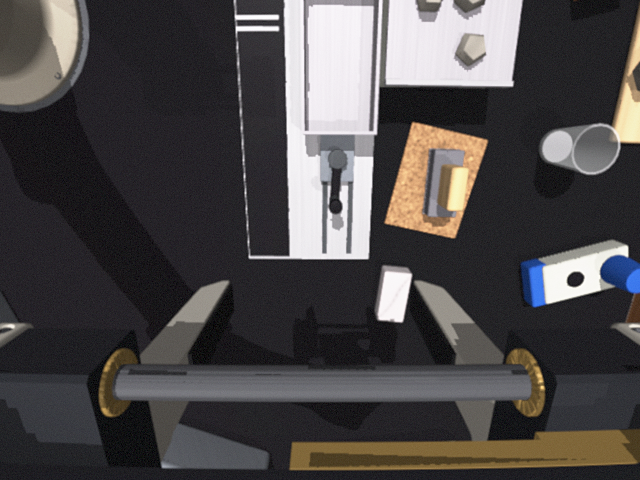

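Wrist view 0 has the bed's left corners at (254,83) and (391,83), the mark at row 128, the pointer at row 172 and the knob at (353,175). Wrist view 1 has the bed's right corners at (250,258) and (370,258), the pivot at (337,158), the tip at (335,206) and the scraper grip at (454,190).

```bash
cat > m2.py <<'E'
from h import *
import h,pickle
G=pickle.load(open("f1.pkl","rb"))
def corners(f,pts):
    g=cv2.cvtColor(f["img"],cv2.COLOR_BGR2GRAY); return cv2.cornerSubPix(g,np.array(pts,np.float32).reshape(-1,1,2),(4,4),(-1,-1),(3,30,.01)).reshape(-1,2)
cl=corners(G[0],[[254,83],[391,83]]); cr=corners(G[1],[[250,258],[370,258]]); print(cl,cr)
P=np.r_[onplane(G[0],cl,.008),onplane(G[1],cr,.008)][:,:2]
M=np.array([[-.2,.2],[-.002,.2],[-.2,-.36],[-.002,-.36]])
a,b=M-M.mean(0),P-P.mean(0); yw=np.arctan2((a[:,0]*b[:,1]-a[:,1]*b[:,0]).sum(),(a*b).sum()); Rz=np.array([[np.cos(yw),-np.sin(yw)],[np.sin(yw),np.cos(yw)]])
O=P.mean(0)-Rz@M.mean(0); print("yaw",yw,"O",O,"res mm",((P-(M@Rz.T+O))*1000).round(1).tolist()); setst(O,yw); h.O=O;h.Rz=Rz;h.yaw=yw
print("mark/ptr/double y",S(onplane(G[0],[[277,128]],.010))[:,:2],S(onplane(G[0],[[302,172]],.02)),S(bydepth(G[0],[[306,172]])),S(onplane(G[0],[[279,222],[279,230]],.010))[:,:2])
for n,f in (("w0",G[0]),("w1",G[1]),("top",G["top"])):
    C=cloud(f); L=S(C.reshape(-1,3)).reshape(C.shape); v=f["img"].max(2); hsv=cv2.cvtColor(f["img"],cv2.COLOR_BGR2HSV)
    for nm,m in (("cap",(v<75)&(L[...,2]>.045)&(L[...,2]<.1)&(L[...,0]<-.01)&(L[...,0]>-.13)&(abs(L[...,1]+.08)<.3)),
      ("grip",(hsv[...,0]>15)&(hsv[...,0]<30)&(hsv[...,1]>70)&(L[...,2]>.072)&(L[...,2]<.095)&(abs(L[...,0]-.1)<.08)&(L[...,1]<-.12)&(L[...,1]>-.35)),
      ("chip",(L[...,2]>.083)&(L[...,2]<.12)&(abs(L[...,1])<.085)&(L[...,0]>.005)&(L[...,0]<.158)&(v<235))):
        k,lab,st,ce=cv2.connectedComponentsWithStats(m.astype(np.uint8))
        for i in range(1,k):
            if st[i,4]>25:
                q=L[lab==i]; t=q[q[:,2]>q[:,2].max()-.01]; r=cv2.minAreaRect((q[:,:2]*1000).astype(np.float32)); print(n,nm,st[i,4],ce[i].round(0),t.mean(0).round(4),"zmax",q[:,2].max().round(3),np.round(r[0]),np.round(r[1]),round(r[2],1))
E
python3 m2.py
```

```text
[[252.19531   82.336815]
 [390.54803   81.64879 ]] [[248.0671  256.88403]
 [368.1297  258.5947 ]]
yaw 0.021601926090692034 O [0.5398422  0.01126173] res mm [[-0.3, -1.9], [0.3, -0.2], [-0.4, 2.2], [0.4, -0.0]]
mark/ptr/double y [[-0.16637351  0.13511786]] [[-0.12958406  0.07185253  0.02      ]] [[-0.12346146  0.07216709  0.02258397]] [[-0.1678247  -0.00841326]
 [-0.16824693 -0.02168872]]
w0 cap 160 [353. 175.] [-0.0574  0.0741  0.0788] zmax 0.081 [-57.  74.] [17. 17.] 45.7
w0 chip 576 [461. 230.] [0.092  0.0016 0.0936] zmax 0.097 [92.  2.] [37. 36.] 52.9
w0 chip 390 [427. 234.] [ 0.0447 -0.0036  0.0976] zmax 0.101 [47. -3.] [30. 28.] 17.5
w0 chip 436 [461. 270.] [ 0.0996 -0.0579  0.0913] zmax 0.095 [101. -59.] [36. 31.] 68.0
w1 cap 167 [335. 205.] [-0.0608 -0.2551  0.0875] zmax 0.09 [ -61. -256.] [16. 17.] 19.4
w1 grip 505 [456. 188.] [ 0.103  -0.2308  0.0816] zmax 0.085 [ 104. -232.] [59. 25.] 88.6
w1 chip 239 [429.   5.] [ 0.0454 -0.016   0.0955] zmax 0.101 [ 46. -15.] [11. 27.] 89.0
w1 chip 228 [471.   4.] [ 0.0937 -0.0138  0.0912] zmax 0.097 [ 94. -14.] [37. 12.] 1.0
w1 chip 678 [472.  48.] [ 0.1002 -0.0607  0.0915] zmax 0.096 [ 99. -60.] [33. 37.] 18.3
top cap 78 [442. 252.] [-0.0631 -0.2567  0.0863] zmax 0.089 [ -63. -257.] [19. 15.] 86.6
top grip 144 [427. 176.] [ 0.1001 -0.2326  0.08  ] zmax 0.084 [ 102. -234.] [58. 25.] 88.4
top chip 189 [348. 177.] [ 0.0999 -0.061   0.0907] zmax 0.095 [101. -63.] [34. 33.] 88.2
top chip 242 [320. 180.] [ 0.0922 -0.0015  0.0926] zmax 0.097 [93. -2.] [38. 36.] 76.5
top chip 166 [323. 203.] [ 0.0443 -0.0069  0.097 ] zmax 0.102 [44. -5.] [29. 30.] 88.8
```

```bash
cat >> h.py <<'E'
def lever(y0,a0,a1,squeeze=30,x0=-.0605,n=6):
    """grip the lever tip at clamp angle a0, turn to a1 about pivot (x0,y0)."""
    tip=lambda a,z:W(x0-.06*np.sin(a),y0-.06*np.cos(a),z)
    grip(.4); move_ptp(tip(a0,.16),ori(yaw)); move_l(tip(a0,.067),.12,contact_N=12) and print("touch on descent",get_obs()["tcp_pos"])
    grip(.1,squeeze); print("grip opening",get_obs()["opening"],get_obs()["gripper_force"])
    for a in np.linspace(a0,a1,n+1)[1:]:
        r=move_l(tip(a,.067),.06,contact_N=45); o=get_obs(); print(round(a,2),r,o["contact_force"].round(1),S(o["tcp_pos"]).round(4))
        if r: break
    grip(.4); move_l(get_obs()["tcp_pos"]+[0,0,.1],.15)
def look(n,fn,crop=None,sc=1):
    f=grab_frame(n); a=f["img"]
    if crop: a=a[crop[1]:crop[3],crop[0]:crop[2]]
    cv2.imwrite(fn,cv2.resize(a,None,fx=sc,fy=sc,interpolation=cv2.INTER_CUBIC)); return f
E
python3 - <<'E'
from h import *
lever(-.196,0,1.57)
f=look("top","pics/t2.png",(225,140,485,325),3)
print(get_obs()["time"])
E
```

```text
grip opening 0.2073030435998626 30.000682175159454
0.26 False [ 1.9 -4.9  1.2] [[-0.0754 -0.2555  0.0674]]
0.52 False [ 0.7 -4.9  3.2] [[-0.09   -0.2495  0.0674]]
0.78 False [ 2.9 -4.2  3.5] [[-0.1021 -0.2396  0.0674]]
1.05 False [ 5.5 -1.7  3.3] [[-0.1109 -0.2268  0.0674]]
1.31 False [ 7.2 -2.   0.9] [[-0.1161 -0.2123  0.0674]]
1.57 False [ 9.3 -2.2 -0.9] [[-0.1174 -0.197   0.0673]]
10.875
```

View pics/t2.png

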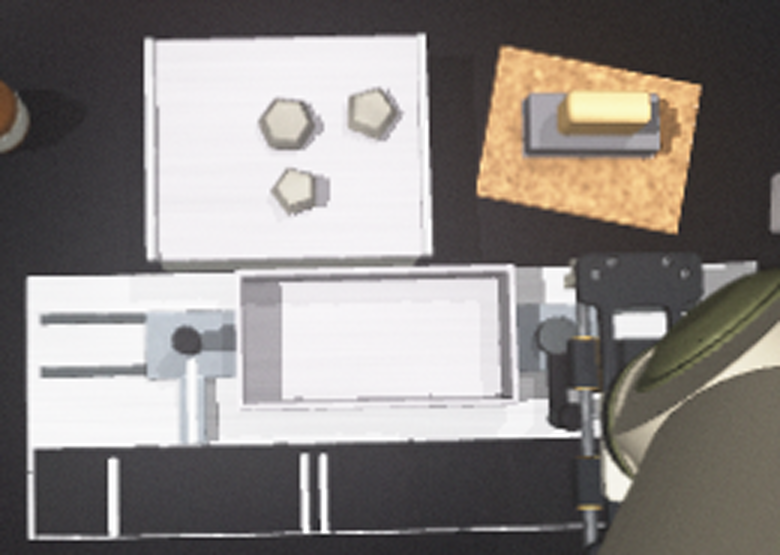

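The lever now points toward the robot, so the clamp is released, and the chips and scraper haven't moved. Next I'll slide the tray to the mark.

```bash
cat >> h.py <<'E'
def slide(yk,dy,xk=-.058,up=True):
    grip(.4); move_ptp(W(xk,yk,.16),ori(yaw)); move_l(W(xk,yk,.063),.12,contact_N=12) and print("touch")
    grip(.1,50); o=get_obs(); print("grip",o["opening"],S(o["tcp_pos"]).round(4))
    y=S(o["tcp_pos"])[0,1]; move_l(W(xk,y+dy,.063),.05,contact_N=60) and print("STOP"); wait(.2)
    o=get_obs(); print("end",S(o["tcp_pos"]).round(4),o["contact_force"].round(1))
    grip(.4); move_l(get_obs()["tcp_pos"]+[0,0,.1],.15)
def seeptr(fn,yc=.05,z=.30,marks=(.135,)):
    """hover so wrist camera sees pointer; return white line rows by profile"""
    move_ptp(W(-.1,yc,z),ori(yaw)); wait(.3); f=grab_frame("wrist"); cv2.imwrite(fn,f["img"]); return f
def whitelines(f,x,zs,ya,yb,half=.004,n=600):
    """centres (station y) of the white lines along station y at station x, height zs"""
    ys=np.linspace(ya,yb,n); acc=0; g=f["img"].min(2).astype(np.float32)
    for dx in np.linspace(-half,half,9):
        uv=proj(f,[W(x+dx,y,zs) for y in ys]).astype(np.float32); acc=acc+cv2.remap(g,uv[:,:1].copy(),uv[:,1:].copy(),cv2.INTER_LINEAR).ravel()
    p=acc/9; th=(p.max()+np.median(p))/2; m=p>th; e=np.flatnonzero(np.diff(np.r_[0,m.astype(int),0])); 
    return [( round((ys[a]+ys[min(b,n)-1])/2,4), round(ys[min(b,n)-1]-ys[a],4)) for a,b in e.reshape(-1,2)],round(float(p.max())),round(float(np.median(p)))
E
python3 - <<'E'
from h import *
slide(.074,.0628)
f=seeptr("pics/w2.png",.06,.33)
print("mark",whitelines(f,-.165,.010,.08,.18)); 
for x in(-.13,-.122,-.115,-.105):print("ptr",x,whitelines(f,x,.0225,.10,.17))
import pickle; pickle.dump(f,open("f2.pkl","wb")); print(get_obs()["time"])
E
```

```text
grip 0.20329817271112216 [[-0.0571  0.0742  0.0634]]
end [[-0.0571  0.1344  0.0634]] [ 1.9 -8.5  6.6]
mark ([(np.float64(0.1348), np.float64(0.0068))], 255, 45)
ptr -0.13 ([(np.float64(0.1009), np.float64(0.0019)), (np.float64(0.1323), np.float64(0.0)), (np.float64(0.1334), np.float64(0.0016)), (np.float64(0.1517), np.float64(0.0058)), (np.float64(0.1649), np.float64(0.0103))], 175, 157)
ptr -0.122 ([(np.float64(0.1339), np.float64(0.0048))], 253, 236)
ptr -0.115 ([(np.float64(0.1339), np.float64(0.005)), (np.float64(0.1595), np.float64(0.0209))], 252, 232)
ptr -0.105 ([(np.float64(0.1339), np.float64(0.005)), (np.float64(0.1599), np.float64(0.0202))], 253, 232)
17.6917
```

View pics/w2.png

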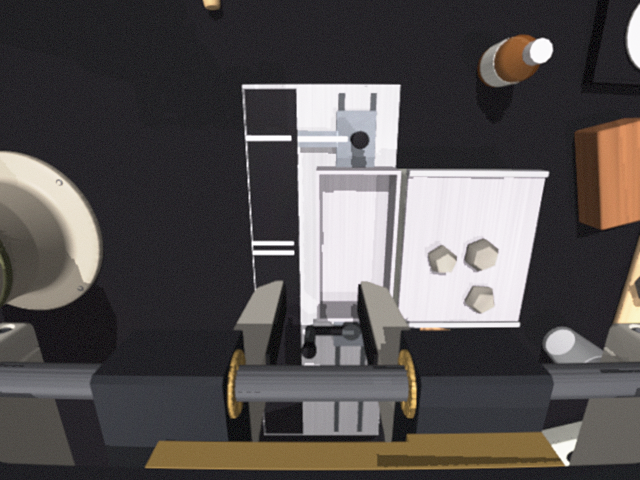

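The image shows the pointer line (row 139) level with the single mark (row 138), 0.9 mm off. I'll lock it, then look again.

```bash
python3 - <<'E'
from h import *
lever(-.135,1.55,-.04)
f=seeptr("pics/w3.png",.06,.33)
print("mark",whitelines(f,-.165,.010,.08,.18)); 
for x in(-.118,-.11):print("ptr",x,whitelines(f,x,.0225,.12,.15))
move_ptp(W(.10,-.15,.36),ori(yaw)); f=grab_frame("wrist"); cv2.imwrite("pics/w4.png",f["img"]); 
import pickle; pickle.dump(f,open("f4.pkl","wb")); print(get_obs()["time"])
E
```

```text
grip opening 0.2023445687660818 29.999061226844788
1.28 False [ 6.1  1.6 -0.8] [[-0.1157 -0.1519  0.0675]]
1.02 False [-0.4  0.3  4.7] [[-0.1114 -0.1663  0.0674]]
0.76 False [-10.4  -2.7  12.6] [[-0.1045 -0.1791  0.0672]]
0.49 False [-11.7 -10.6   9.4] [[-0.0919 -0.1909  0.0673]]
0.22 False [ -3.8 -10.6   2.2] [[-0.0744 -0.197   0.0675]]
-0.04 False [ 1.4 -9.6 -0.1] [[-0.0572 -0.1986  0.0676]]
mark ([(np.float64(0.1348), np.float64(0.0072))], 255, 45)
ptr -0.118 ([(np.float64(0.1234), np.float64(0.0068)), (np.float64(0.146), np.float64(0.0062))], 253, 205)
ptr -0.11 ([(np.float64(0.1234), np.float64(0.0068)), (np.float64(0.146), np.float64(0.0063))], 253, 204)
27.0417
```

View pics/w4.png

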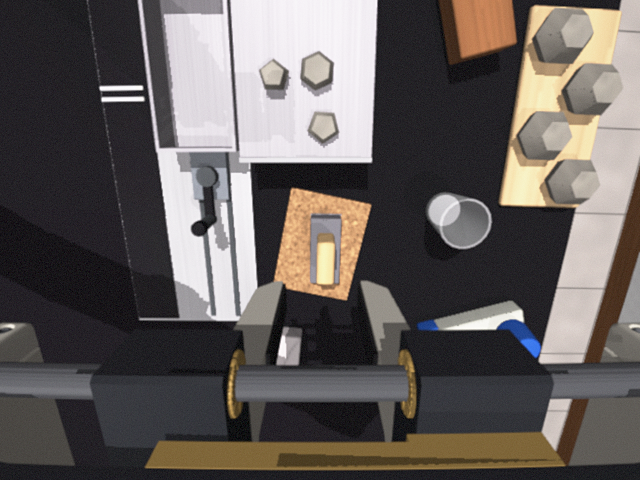

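The lever still looks about 0.2 rad short of locked: tip (200,228) against pivot (207,177). The scraper and chips are undisturbed. I'll check the pointer and lever numerically.

```bash
python3 - <<'E'
from h import *
import pickle
a=cv2.imread("pics/w3.png")[80:300,230:430]; cv2.imwrite("pics/w3c.png",cv2.resize(a,None,fx=2.7,fy=2.7,interpolation=cv2.INTER_CUBIC))
f=pickle.load(open("f4.pkl","rb"))
L=S(cloud(f).reshape(-1,3)).reshape(480,640,3); v=f["img"].max(2)
m=((v<75)&(L[...,2]>.045)&(L[...,2]<.1)&(L[...,0]<-.01)&(L[...,0]>-.13)&(L[...,1]<-.1)&(L[...,1]>-.33)).astype(np.uint8)
k,lab,st,ce=cv2.connectedComponentsWithStats(m)
for i in range(1,k):
    if st[i,4]>20: q=L[lab==i]; t=q[q[:,2]>q[:,2].max()-.01]; print(st[i,4],ce[i],t.mean(0),q[:,2].max())
print("pivot",S(bydepth(f,[[206,177],[203,177],[209,178]])), "tip",S(bydepth(f,[[199,228]])))
E
```

```text
268 [202.05223881 225.72761194] [-0.05435224 -0.18248756  0.08688903] 0.0901158889024336
pivot [[-0.05499687 -0.12420047  0.03928542]
 [-0.05918641 -0.12423463  0.03891167]
 [-0.05135994 -0.12567158  0.03834552]] tip [[-0.05384751 -0.18180692  0.08827962]]
```

View pics/w3c.png

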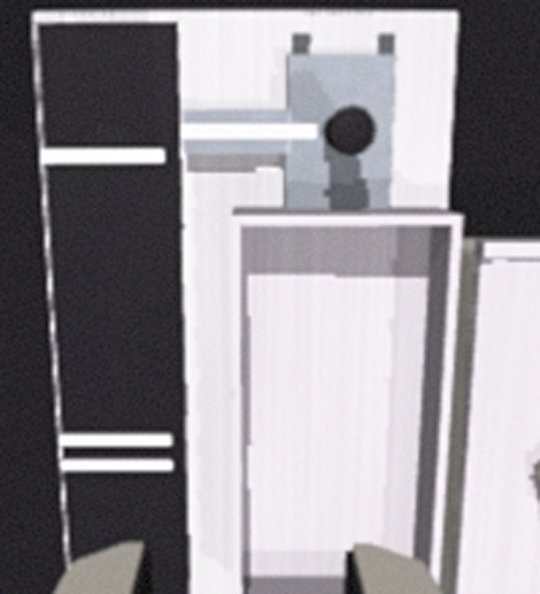

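The tip slipped in the pads while locking, and the tray was pushed 11 mm too far: the pointer line is now at y .146 and the mark at .135. I'll release it again with the fingers turning with the lever, slide the tray back, then relock.

```bash
cat >> h.py <<'E'
def lever(y0,a0,a1,squeeze=45,x0=-.0595,n=8):
    """grip the lever tip at clamp angle a0 with the closing axis along its tangent; turn to a1 about (x0,y0)."""
    tip=lambda a,z:W(x0-.06*np.sin(a),y0-.06*np.cos(a),z); od=lambda a:ori(yaw-a)
    grip(.4); move_ptp(tip(a0,.16),od(a0)); move_l(tip(a0,.067),.12,contact_N=12) and print("touch on descent",get_obs()["tcp_pos"])
    grip(.1,squeeze); print("grip opening",get_obs()["opening"])
    for a in np.linspace(a0,a1,n+1)[1:]:
        r=move_l(tip(a,.067),.04,attitude=od(a),contact_N=45); o=get_obs(); p=S(o["tcp_pos"])[0]; print(round(a,2),r,o["contact_force"].round(1),p.round(4),"r",np.hypot(p[0]-x0,p[1]-y0).round(4))
        if r: break
    grip(.4); move_l(get_obs()["tcp_pos"]+[0,0,.1],.15)
def ptr(fn,ylo,yhi,yc=.06):
    f=seeptr(fn,yc,.33); print("ptr",[whitelines(f,x,.0225,ylo,yhi)[0] for x in (-.118,-.11)],"marks",whitelines(f,-.165,.010,ylo-.02,yhi+.02)[0]); return f
E
python3 - <<'E'
from h import *
for a in np.linspace(0,1.57,5):
    q=ik(W(-.06-.06*np.sin(a),-.123-.06*np.cos(a),.067),ori(yaw-a)); print(None if q is None else q.round(2))
lever(-.1225,0,1.57)
f=ptr("pics/w5.png",.125,.165)
print(get_obs()["time"])
E
```

```text
[-0.1   0.68  0.5   2.23 -0.83  0.42  1.11]
[-0.12  0.67  0.53  2.28 -0.92  0.41  0.82]
[-0.16  0.67  0.57  2.34 -1.03  0.4   0.53]
[-0.05  0.61  0.35  2.37 -0.82  0.27 -0.12]
[-0.1   0.61  0.35  2.39 -0.86  0.26 -0.51]
grip opening 0.20538843667123105
0.2 False [1.3 1.5 7.3] [-0.0707 -0.1811  0.0673] r 0.0597
0.39 False [3.2 2.3 5.4] [-0.0816 -0.1773  0.0673] r 0.0591
0.59 False [3.7 3.1 3.8] [-0.0914 -0.1716  0.0673] r 0.0585
0.78 False [6.9 3.8 2.7] [-0.0999 -0.164   0.0673] r 0.0579
0.98 False [8.1 4.4 2.1] [-0.1066 -0.1551  0.0674] r 0.0573
1.18 False [ 9.8  3.6 -0.4] [-0.1115 -0.1451  0.0674] r 0.0567
1.37 False [11.9  2.2 -2.4] [-0.1144 -0.1343  0.0674] r 0.0561
1.57 False [11.8 -2.6 -4.3] [-0.1151 -0.1241  0.0674] r 0.0557
ptr [[(np.float64(0.1279), np.float64(0.0024)), (np.float64(0.1468), np.float64(0.0059)), (np.float64(0.1619), np.float64(0.0061))], [(np.float64(0.1281), np.float64(0.0019)), (np.float64(0.1468), np.float64(0.006)), (np.float64(0.1617), np.float64(0.0065))]] marks [(np.float64(0.1348), np.float64(0.0073))]
35.85
```

```bash
sed -i 's/x0=-.0595,n=8/x0=-.0558,n=8/' h.py; python3 - <<'E'
from h import *
slide(.1475,-.0135,xk=-.057)
f=ptr("pics/w6.png",.12,.15)
print(get_obs()["time"])
E
```

```text
grip 0.20232581762727714 [[-0.0571  0.1477  0.0634]]
end [[-0.0571  0.1362  0.0634]] [-1.8  6.5  5.9]
ptr [[(np.float64(0.1352), np.float64(0.0069)), (np.float64(0.1477), np.float64(0.0046))], [(np.float64(0.1352), np.float64(0.0069)), (np.float64(0.1477), np.float64(0.0046))]] marks [(np.float64(0.1348), np.float64(0.007))]
41.3917
```

```bash
python3 - <<'E'
from h import *
lever(-.134,1.55,-.02)
f=ptr("pics/w7.png",.115,.155)
print(get_obs()["time"])
E
```

```text
grip opening 0.19899931190002085
1.35 False [-0.4 -0.6  6.6] [-0.1144 -0.1469  0.0672] r 0.06
1.16 False [-1.5 -1.4  8.1] [-0.1111 -0.158   0.0672] r 0.0603
0.96 False [-3.  -1.3  8.4] [-0.1056 -0.1682  0.0672] r 0.0604
0.76 False [-3.5 -1.   8.8] [-0.0981 -0.1772  0.0672] r 0.0604
0.57 False [-2.1 -0.9  8.7] [-0.089  -0.1845  0.0672] r 0.0604
0.37 False [-3.7 -2.1  8.6] [-0.0787 -0.1898  0.0672] r 0.0603
0.18 False [-3.7 -1.7  8.8] [-0.0675 -0.193   0.0672] r 0.0602
-0.02 False [-7.8 -2.5 11.8] [-0.057  -0.194   0.0671] r 0.06
ptr [[(np.float64(0.1154), np.float64(0.0007)), (np.float64(0.1352), np.float64(0.0062)), (np.float64(0.1506), np.float64(0.0089))], [(np.float64(0.1352), np.float64(0.0058)), (np.float64(0.1511), np.float64(0.0078))]] marks [(np.float64(0.1349), np.float64(0.0071))]
50.4083
```

Locked, with the pointer at .1352 and the mark at .1349. Now the scraper: measure it from two wrist positions, then grasp.

```bash
cat >> h.py <<'E'
def findgrip(f):
    C=cloud(f); L=S(C.reshape(-1,3)).reshape(C.shape); hsv=cv2.cvtColor(f["img"],cv2.COLOR_BGR2HSV)
    m=((hsv[...,0]>15)&(hsv[...,0]<30)&(hsv[...,1]>70)&(L[...,2]>.074)&(L[...,2]<.095)&(abs(L[...,0]-.1)<.1)&(L[...,1]<-.1)&(L[...,1]>-.36)).astype(np.uint8)
    k,lab,st,ce=cv2.connectedComponentsWithStats(m)
    if k<2: return None
    q=L[lab==1+np.argmax(st[1:,4])]; r=cv2.minAreaRect((q[:,:2]*1000).astype(np.float32)); return np.round(r[0]),np.round(r[1]),round(r[2],1),np.median(q[:,2]).round(4)
def chips(f):
    C=cloud(f); L=S(C.reshape(-1,3)).reshape(C.shape)
    m=((L[...,2]>.083)&(L[...,2]<.12)&(abs(L[...,1])<.084)&(L[...,0]>-.03)&(L[...,0]<.165)).astype(np.uint8); k,lab,st,ce=cv2.connectedComponentsWithStats(m); out=[]
    for i in range(1,k):
        if st[i,4]>40: q=L[lab==i]; out.append(np.r_[q.min(0)[:2],q.max(0)].round(3))
    return out
E
python3 - <<'E'
from h import *
for p in ((.10,-.21,.33),(.07,-.28,.38)):
    move_ptp(W(*p),ori(yaw)); wait(.2); f=grab_frame("wrist"); print(findgrip(f))
t=grab_frame("top"); print("top",findgrip(t)); print(chips(t)); print(get_obs()["time"])
E
```

```text
(array([ 106., -232.]), array([60., 24.]), 88.3, np.float64(0.0824))
(array([ 105., -233.]), array([60., 23.]), 89.4, np.float64(0.0823))
top (array([ 102., -234.]), array([58., 25.]), 89.4, np.float64(0.0804))
[array([ 0.083, -0.078,  0.117, -0.046,  0.095]), array([ 0.075, -0.021,  0.112,  0.018,  0.098]), array([ 0.029, -0.02 ,  0.059,  0.01 ,  0.102])]
52.675
```

```bash
python3 - <<'E'
from h import *
x,y=.1055,-.2325
grip(.75); move_ptp(W(x,y,.16),ori(yaw)); print(move_l(W(x,y,.057),.1,contact_N=10)); grip(.05,60); wait(.3)
o=get_obs(); print("grip mm",o["opening"]*93,o["gripper_force"],S(o["tcp_pos"]))
move_l(W(x,y,.20),.1); wait(.3); o=get_obs(); print(o["opening"]*93,o["contact_force"].round(1))
f=look("side","pics/s1.png"); print(o["time"])
E
```

```text
False
grip mm 23.76512195351214 59.856664538383484 [[ 0.105283   -0.23249236  0.05692391]]
23.640213743560953 [-0.4  0.3 -3.5]
58.4667
```

View pics/s1.png

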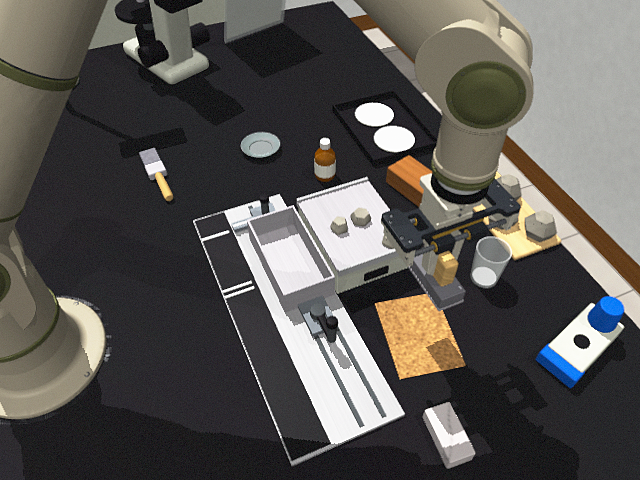

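The scraper is held upright over the mat and the lever is locked. Wipe lane 1.

```bash
cat >> h.py <<'E'
def wipe(yl,xs=.152,xe=-.02,vel=.06):
    p=S(get_obs()["tcp_pos"])[0]; move_l(W(p[0],p[1],.22),.15); move_l(W(xs,yl,.22),.2)
    c=move_l(W(xs,yl,.118),.06,contact_N=6); z=get_obs()["tcp_pos"][2]; print("contact",c,"z",z.round(4)); z=z+.0012
    move_l(W(xs,yl,z),.03)
    for xx in np.linspace(xs,xe,7)[1:]:
        r=move_l(W(xx,yl,z),vel,contact_N=35); o=get_obs(); print(round(xx,3),r,o["contact_force"].round(1),round(o["opening"]*93,1))
        if r: break
    wait(.4); move_l(get_obs()["tcp_pos"]+[0,0,.09],.12)
E
python3 - <<'E'
from h import *
t=grab_frame("top"); print(chips(t))
wipe(.015)
p=W(.152,-.25,.22); move_l(p,.25)
t=look("top","pics/t3.png",(225,140,485,325),3); print(chips(t),get_obs()["time"])
E
```

```text
[array([ 0.102, -0.083,  0.135, -0.06 ,  0.097]), array([ 0.076, -0.021,  0.112,  0.018,  0.098]), array([ 0.029, -0.02 ,  0.059,  0.01 ,  0.103])]
contact True z 0.1286
0.123 False [-0.6  0.3 -3.3] 23.5
0.095 False [ 0.2  0.5 -2.7] 23.7
0.066 False [-0.   0.7 -3. ] 24.1
0.037 False [ 0.8 -0.3 -3.6] 23.2
0.009 False [-1.   1.3 -3.3] 23.8
-0.02 False [ 0.1  0.6 -3.7] 23.7
[array([ 0.109, -0.083,  0.135, -0.059,  0.097])] 68.3833
```

View pics/t3.png

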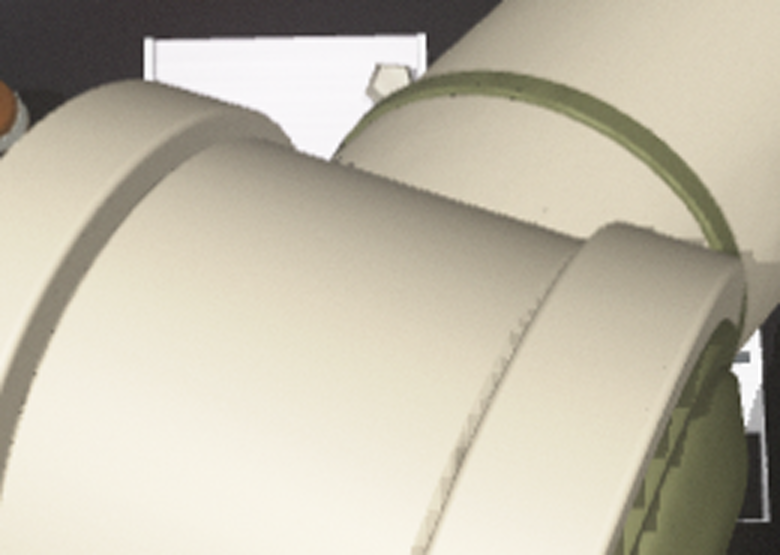

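Two chips are gone from the plate. Chip 3 (crop (390,82)) was knocked to about x .12, y -.075, and the arm hides the rest. I'll look with the wrist and side cameras.

```bash
python3 - <<'E'
from h import *
move_l(W(.07,-.19,.33),.2); wait(.2); f=grab_frame("wrist"); s=grab_frame("side"); print(chips(f),chips(s))
C=cloud(f); L=S(C.reshape(-1,3)).reshape(C.shape)
m=(L[...,2]>.088)&(L[...,2]<.12)&(L[...,1]<-.03)&(L[...,1]>-.12)&(L[...,0]>.06)&(L[...,0]<.165); q=L[m]; print(m.sum(),q.min(0),q.max(0))
lp=(L[...,2]>.079)&(L[...,2]<.087)&(L[...,1]<-.08)&(L[...,1]>-.11)&(L[...,0]>.03)&(L[...,0]<.08); print("lip",np.percentile(L[lp],[3,50,97],axis=0))
cv2.imwrite("pics/w8.png",np.hstack([f["img"][:320,:640][:, :500],s["img"][160:480,180:480]]))
import pickle; pickle.dump((f,s),open("f8.pkl","wb")); print(get_obs()["time"])
E
```

```text
[array([ 0.103, -0.084,  0.138, -0.057,  0.095])] [array([ 0.102, -0.084,  0.135, -0.06 ,  0.096])]
654 [ 0.10479369 -0.09073415  0.08800117] [ 0.13566589 -0.05920489  0.09518936]
lip [[ 0.0319319  -0.10072173  0.07904309]
 [ 0.0548591  -0.09857796  0.08005417]
 [ 0.07884005 -0.09547093  0.08141075]]
69.5833
```

View pics/w8.png

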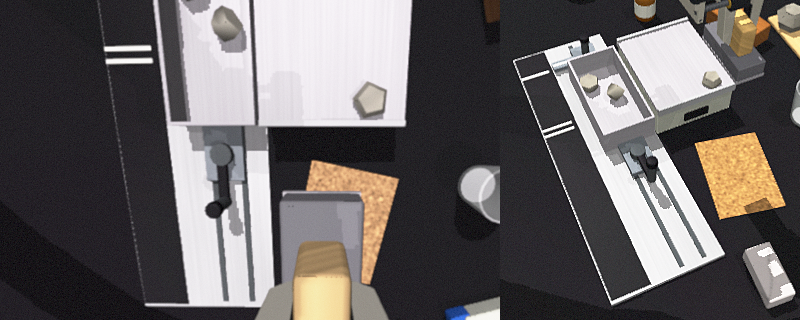

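Two chips are in the tray. Chip 3 spans x .103–.138, y -.091…-.057, and the lip starts at -.095. I'll wipe lane 2 centred at y=-.041, starting farther back.

```bash
python3 - <<'E'
from h import *
yl,z=-.041,.1298
t=grab_frame("side"); print(chips(t))
move_l(W(.17,-.19,.24),.2); move_l(W(.17,yl,.24),.2); print("touch",move_l(W(.17,yl,z),.06,contact_N=8),get_obs()["tcp_pos"][2])
for xx in np.linspace(.17,-.02,8)[1:]:
    r=move_l(W(xx,yl,z),.06,contact_N=35); o=get_obs(); print(round(xx,3),r,o["contact_force"].round(1),round(o["opening"]*93,1))
    if r: break
wait(.4); move_l(get_obs()["tcp_pos"]+[0,0,.11],.12)
move_l(W(.10,-.20,.30),.2); wait(.2)
f=grab_frame("wrist"); s=grab_frame("side"); print(chips(f),chips(s)); print(get_obs()["time"])
cv2.imwrite("pics/w9.png",np.hstack([f["img"][:320,:500],s["img"][160:480,180:480]]))
E
```

```text
[array([ 0.102, -0.084,  0.134, -0.059,  0.097])]
touch False 0.1301208885825613
0.143 False [ 1.   0.1 -5.4] 24.0
0.116 False [-0.   0.5 -3.6] 23.3
0.089 False [ 0.6 -0.4 -3.5] 23.7
0.061 False [ 0.1 -1.  -3.1] 24.1
0.034 False [ 0.3  0.6 -3. ] 24.1
0.007 False [ 0.2 -0.9 -3.4] 23.7
-0.02 False [ 0.2 -0.4 -4.2] 23.9
[] []
80.4917
```

View pics/w9.png

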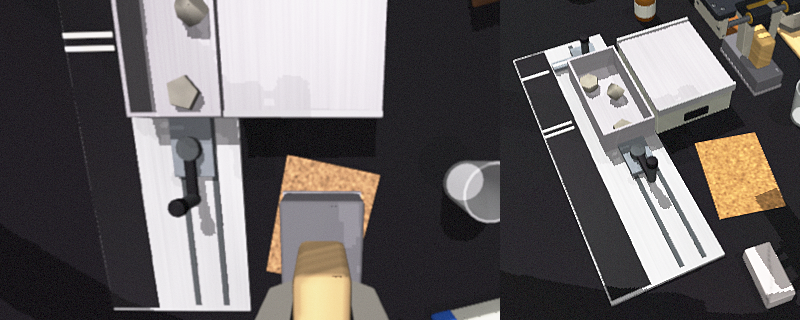

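All three chips are in the tray and the plate is clear. Next I'll put the scraper back on the mat.

```bash
python3 - <<'E'
from h import *
x,y=.1015,-.2345
move_l(W(x,y,.12),.15); c=move_l(W(x,y,.050),.04,contact_N=5); print(c,S(get_obs()["tcp_pos"]))
grip(.5); wait(.3); move_l(W(x,y,.20),.12)
# release the tray
lever(-.134,0,1.57)
f=ptr("pics/w10.png",.115,.155)
t=grab_frame("top"); s=grab_frame("side"); print(findgrip(t),findgrip(s),get_obs()["time"])
E
```

```text
True [[ 0.10133847 -0.23451493  0.0565912 ]]
grip opening 0.2051968159212707
0.2 False [-4.  -0.7  6.9] [-0.0678 -0.193   0.0674] r 0.0603
0.39 False [-2.7 -1.6  6.2] [-0.0789 -0.1898  0.0674] r 0.0604
0.59 False [-4.3 -2.3  7.7] [-0.0893 -0.1844  0.0674] r 0.0605
0.78 False [-4.3 -2.2  6.8] [-0.0983 -0.177   0.0674] r 0.0604
0.98 False [-3.5 -1.9  6.4] [-0.1058 -0.1679  0.0674] r 0.0604
1.18 False [-3.7 -2.6  7. ] [-0.1112 -0.1575  0.0674] r 0.0602
1.37 False [-4.  -2.2  7. ] [-0.1145 -0.1463  0.0674] r 0.06
1.57 False [-2.1 -4.1  5.9] [-0.1155 -0.1351  0.0674] r 0.0597
ptr [[(np.float64(0.1161), np.float64(0.0023)), (np.float64(0.1357), np.float64(0.0061)), (np.float64(0.1514), np.float64(0.0073))], [(np.float64(0.1167), np.float64(0.0001)), (np.float64(0.1357), np.float64(0.0061)), (np.float64(0.1516), np.float64(0.0067))]] marks [(np.float64(0.1348), np.float64(0.0072))]
(array([  98., -236.]), array([58., 24.]), 90.0, np.float64(0.0801)) (array([ 101., -236.]), array([61., 25.]), 89.8, np.float64(0.0822)) 94.3917
```

```bash
python3 - <<'E'
from h import *
slide(.137,-.1523,xk=-.057)
f=seeptr("pics/w11.png",-.09,.33); print("marks",whitelines(f,-.165,.010,-.06,.03)[0],"ptr",[whitelines(f,x,.0225,-.035,.005)[0] for x in(-.118,-.11)]); print(get_obs()["time"])
E
```

```text
grip 0.20354528626641363 [[-0.0571  0.1372  0.0634]]
end [[-0.0571 -0.0124  0.0634]] [-0.9 10.2  8.7]
marks [(np.float64(-0.0222), np.float64(0.0062)), (np.float64(-0.0081), np.float64(0.0062))] ptr [[(np.float64(-0.0336), np.float64(0.0029)), (np.float64(-0.0139), np.float64(0.0059)), (np.float64(0.0009), np.float64(0.0081))], [(np.float64(-0.0336), np.float64(0.0029)), (np.float64(-0.0138), np.float64(0.0059)), (np.float64(0.0009), np.float64(0.0081))]]
102.7
```

View pics/w11.png

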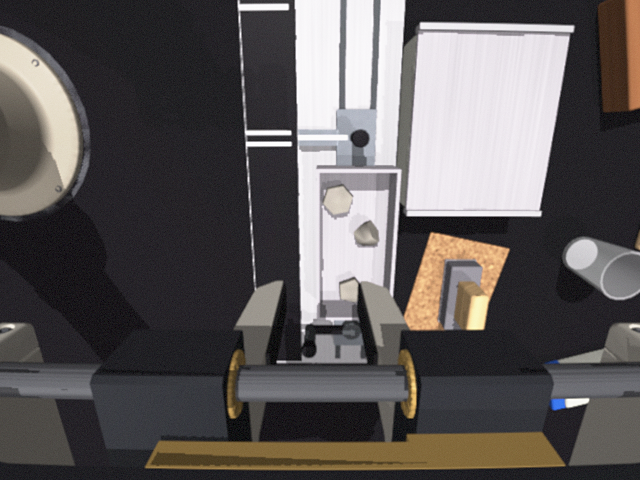

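The image shows the pointer (row 137) inside the double mark (rows 132 and 144), 1.3 mm off midway. I'll nudge it and then lock it.

```bash
python3 - <<'E'
from h import *
slide(-.0128,-.0034,xk=-.057)
see=lambda n:(lambda f:([c for c in whitelines(f,-.115,.0225,-.03,0)[0]],whitelines(f,-.165,.010,-.06,.03)[0]))(seeptr(n,-.09,.33))
a=see("pics/w12.png"); print(a)
p=min((c[0] for c in a[0]),key=lambda v:abs(v+.015)); print(p)
assert abs(p+.0151)<.0013
lever(p-.2692,1.55,-.02)
print(see("pics/w13.png"),get_obs()["time"])
E
```

```text
grip 0.20149343778254256 [[-0.0571 -0.0126  0.0634]]
end [[-0.0571 -0.0143  0.0634]] [-0.9  6.7  7.5]
([(np.float64(-0.0154), np.float64(0.0067)), (np.float64(-0.0027), np.float64(0.0054))], [(np.float64(-0.0222), np.float64(0.0062)), (np.float64(-0.0081), np.float64(0.0062))])
-0.0154
grip opening 0.2092717451145313
1.35 False [-0.3 -1.3  4.2] [-0.1145 -0.2976  0.0672] r 0.0601
1.16 False [-2.1 -0.5  6.6] [-0.1111 -0.3086  0.0671] r 0.0603
0.96 False [-2.9 -1.2  8.1] [-0.1056 -0.3189  0.0671] r 0.0604
0.76 False [-3.4 -0.6  8.1] [-0.0981 -0.3278  0.0671] r 0.0605
0.57 False [-4.6 -1.   8.7] [-0.0891 -0.3351  0.0671] r 0.0605
0.37 False [-4.8 -1.4  8.5] [-0.0787 -0.3405  0.0671] r 0.0604
0.18 False [-4.7 -2.4  7.7] [-0.0675 -0.3437  0.0671] r 0.0602
-0.02 False [-7.2 -1.1 10.3] [-0.057  -0.3446  0.0671] r 0.06
([(np.float64(-0.0155), np.float64(0.0064)), (np.float64(-0.0026), np.float64(0.0052))], [(np.float64(-0.022), np.float64(0.006)), (np.float64(-0.0081), np.float64(0.0062))]) 117.0833
```

```bash
python3 - <<'E'
from h import *
move_ptp(W(-.05,.22,.35),ori(yaw)); wait(.3)
s=look("side","pics/s9.png"); t=grab_frame("top"); print(findgrip(s),findgrip(t),chips(s),chips(t))
for f in (s,t):
    L=S(cloud(f).reshape(-1,3)).reshape(480,640,3); m=((f["img"].max(2)<75)&(L[...,2]>.075)&(L[...,2]<.1)&(L[...,0]<-.01)&(L[...,0]>-.13)&(L[...,1]<-.25)&(L[...,1]>-.4)); print("tip",m.sum(),L[m].mean(0) if m.any() else 0)
E
```

```text
(array([ 101., -237.]), array([25., 60.]), 0.2, np.float64(0.0823)) (array([  98., -236.]), array([24., 58.]), 0.3, np.float64(0.0802)) [] []
tip 152 [-0.05876274 -0.34987626  0.08570268]
tip 86 [-0.05878443 -0.3451274   0.08490717]
```

View pics/s9.png

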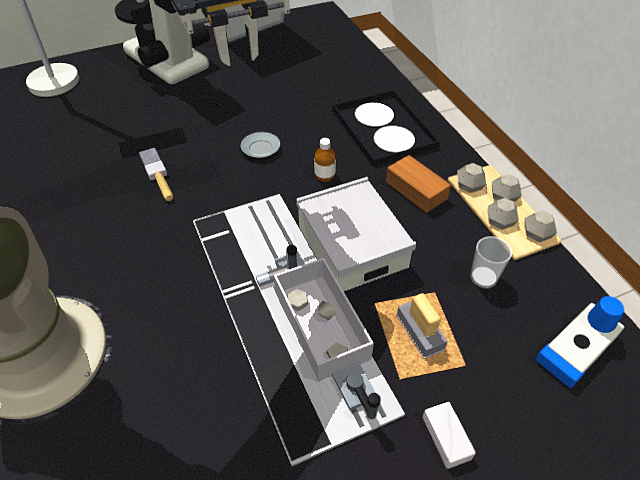

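The final view shows the three chips in the tray, the lever pointing right along the rail, the scraper upright on its mat (about (425,325)), and the dish, bottle and billet in place.

```bash
python3 -c "
from station import *
print(job_done())"
```

```text
the job is handed in; nothing more can be done
None
```

I handed the job in: all three offcuts are in the tray, which is locked within 0.5 mm of midway in the double mark, and the scraper stands upright on its mat; my first lock at the wiping mark pushed the tray 11 mm past it, so I released, re-set and relocked it (0.3 mm off) before wiping.

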